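Ball grinder: load the ball, lift the dish and turn its spout to the cup

ROBOT

A 6-joint arm with a two-finger parallel gripper is mounted at the origin on a cart in front of the work surface, level with it; the furniture and walls round the work are solid. World frame = base frame: x ahead of the robot, y to its left, z up, the work surface at z = 0. Lengths are in m, angles in rad, forces in N, time in s.
With the tool pointing down it reaches from about 0.225 to 0.875 m from the base axis. Payload 3.4 kg.
Tool frame: the origin (TCP) lies midway between the tips of the shut fingers; the grasp point (between the pads) lies 19 mm behind it (manip.grasp_offset is the distance from the TCP to the grasp point, in m); x points along the fingers, y is the direction in which the jaws open and shut, and the axes are right-handed (so a half turn about x gives the same grasp; the last joint's range is limited). The gripper opens to 85 mm and grips with 20 to 120 N. Pads are 22 mm wide; open, the fingers measure 114 mm over their backs; the gripper's body (76 mm by 85 mm) begins 54 mm behind the grasp point. The pads swing forward as they close: fully open they stand 13 mm farther back than shut.
Start: joints at [1.001, 0.276, 1.505, -0, 1.361, -0.121], TCP at [0.25, 0.518, 0.231] pointing down, gripper open.
Joint ranges: [-2.89, 2.89], [-0.75, 2.08], [0.22, 2.7], [-1.18, 4.32], [0.11, 2.71], [-2.7, 2.7]. Speed limits (rad/s): [2.57, 2.57, 3.14, 3.14, 3.14, 3.14].

INTERFACE

Orientations are given as a unit quaternion [w, x, y, z].
In Python, from rig import manip gives the robot as it stands.
- The arm moves only by the shell command python3 -m creep 'ROWS' [OPENING] [FORCE]. ROWS is a JSON object of lists of equal length, an entry for each row: "delta_pos": the shift along the tool's x, y, z in cm, a list of three; "dr": the turn, a rotation vector about the tool's x, y, z in rad, a list of three. In form: {"delta_pos": [[dx, dy, dz], ...], "dr": [[rx, ry, rz], ...]}. A call has 1 to 10 rows; each row is the pose to reach, as a shift and turn from the pose commanded when the call began, along the tool's axes at that moment; what a row does not reach only later rows make up. A row lasts 1/10 s, in which the tool goes at most 50 mm and 8.59 degrees, less where a joint would pass 70% of its speed; a pose out of reach is approached as far as the arm can. A call with a gripper value outside its range is refused whole. OPENING is the opening, from -1 (shut) to 1 (fully open), set as the call begins (- or left out, the last holds). The fingers move at their own pace and stop on an object; FORCE is the grip in N (left out, the last holds). Time passes only in rows, so rows that repeat a pose let the fingers close. It gives the time, the measured TCP pose, the force and the opening at its end, in the units of the state.
- manip.get_state(): the state, without advancing time (a new reading comes with each control period).
- manip.get_image(name): name is "side" or "top"; returns a dict with "pixels" (420x560x3 uint8, blue, green, red), "depth" (420x560 float32, m along the optical axis (not along the pixel's ray), 0 where there is no reading), "intrinsics" (3x3 intrinsics, pixels), "k1" (the pictures are not rectified: a ray, as slopes to the right and down, at radius r is drawn at 1 + k1 r^2 times it, then the intrinsics apply), "rvec" (rotation vector, rad) and "tvec" (3), from world to camera coordinates, as OpenCV has them. Camera axes: x right, y down, z forward; pixel columns grow to the right and rows downward; lengths in m; the calibration is good to about 2 mm. A picture is of the moment at which its call begins.
- manip.sign_off(): hands the job in, once; it reports no verdict.
The state is a dict: "clock": time; "qpos": joint angles; "qd": joint speeds; "effort": joint torques, N m; "position": TCP position; "ee_rot": TCP orientation; "contact_force": force on the tool from outside, world axes, zero at the start; "moment": the same for the moment, N m; "width": finger opening in m.
Only numpy, scipy, OpenCV 4.12 (cv2) and the standard library are available. Lean on these libraries where they do the work, as an engineer would, in place of code of your own. Each camera call takes 0.05 s, during which the arm holds its last target. There are 200 camera calls.

TASK

Take the round grinding ball (and nothing else) out of the crate and set it in the wooden grinding dish on the cork trivet. Then take the dish by its handle, lift it straight up about 8 cm, and only then turn it a quarter turn in place above the trivet so that its spout points at the white cup; keep the dish level and the ball in its middle all the while, and leave the cup and the flat tin where they stand. Finish still holding the dish like that in the gripper, still and level, above the trivet.

Things in the scene. Friction and masses are not known exactly. Their poses are not given: they have to be found in the camera images.
- ball_center (a point): centre of the loose stone grinding ball, 40 mm in diameter, about 90 g, the only sphere in the scene; it starts in the crate and rolls if pushed
- crate: fixed open plywood crate, outside 132 (x) x 235 (y) x 45 mm high, walls and floor 6 mm thick; origin at the centre of its underside, z up. The ball, a tealight and a battery lie in a row along its long middle line (y), about 66 mm apart, in any order
- tealight: loose tealight candle, 38 mm in diameter, 15 mm high, in the crate; origin at the centre of its underside
- battery: loose battery, 50 x 15 x 15 mm, lying across the crate; origin at the centre of its underside
- trivet: fixed round cork trivet, 140 mm in diameter, 14 mm high, under the dish; origin at the centre of its underside. Cup and tin stand about 130 mm from it, one along its +y, the other along its -y
- dish: loose wooden dish, about 160 g, 120 mm in diameter and 28 mm high, a shallow cone inside that slopes down to its middle (12 degrees out to a radius of 44 mm, then 44 degrees up to the rim); +x points to the spout, the handle is at -x; origin at the centre of its underside, z up. It stands on the trivet with its spout about a quarter turn from the direction of the cup
- dish_middle (a point): lowest point of the dish's inside, 6 mm above its underside, on its axis; the ball at rest there has its centre 20 mm above this point
- dish_handle (a point): centre of the flat-sided handle, 92 mm from the dish's axis on the side opposite the spout and 26 mm above its underside; the handle is 66 mm long (along the dish's x), 16 mm wide (y, to be gripped across) and 24 mm high
- dish_spout (a point): tip of the short pouring spout, 78 mm from the dish's axis along its +x, 26 mm above its underside
- cup: loose open white ceramic cup, 68 mm in diameter, 52 mm high, empty, on the counter to one side of the trivet; origin at the centre of its underside
- flat_tin: loose closed flat tin, 86 mm in diameter, 40 mm high, on the counter at the other side of the trivet, opposite the cup; origin at the centre of its underside
Mind the look-alikes: they are no part of the job. Leave any yellow look-alike of the cup alone.

How it is judged:
On the way, in this order (a step that is already met when the one before it is completed fails the run):
1. the ball lies in the middle of the dish, let go, the dish still on the trivet (distance between ball_center and dish_middle below 0.03 m and horizontal distance between ball_center and dish_middle below 0.015 m and contact force between the fingers and ball below 0.05 N and height (world z) of dish below 0.025 m), for 0.2 s.
2. the dish is lifted more than 40 mm off the trivet with the ball in it, not yet turned (height (world z) of dish above 0.054 m and horizontal distance between ball_center and dish_middle below 0.03 m and (y of cup in the frame of dish above 0.08 m or y of cup in the frame of dish below -0.08 m)), for 0.1 s.
At the end, for the whole second after the job is handed in: Dish held still in the gripper, 50 to 186 mm above the trivet, within 45 mm of its centre, tilted under 8 degrees; cup within 35 mm of the line out through the spout; ball at rest within 15 mm of the dish's middle; cup and tin moved under 30 mm (height (world z) of dish between 0.064 and 0.2 m and horizontal distance between dish_middle and trivet below 0.045 m and x of cup in the frame of dish above 0.06 m and y of cup in the frame of dish between -0.035 and 0.035 m and angle between dish's own z axis and vertical below 0.14 rad and horizontal distance between ball_center and dish_middle below 0.015 m and distance between ball_center and dish_middle below 0.03 m and linear speed of dish below 0.03 m/s and linear speed of ball below 0.05 m/s and contact force between the fingers and dish above 2 N and contact force between the fingers and ball below 0.05 N and distance of each of cup, flat_tin from where it was at the start of the episode below 0.03 m); the arm keeps its last pose, push and grip.
It fails at once if the ball is more than 30 mm from the middle of the lifted dish (or not in it) (height (world z) of dish above 0.034 m and distance between ball_center and dish_middle above 0.04 m).
It fails at once if the dish tilts more than 17 degrees (angle between dish's own z axis and vertical above 0.3 rad).
It fails at once if the tealight or the battery is taken out of the crate (height (world z) of any of tealight, battery above 0.06 m).
It fails at once if the cup or the tin is pushed away or knocked over (distance of any of cup, flat_tin from where it was at the start of the episode above 0.05 m or angle between any of cup, flat_tin's own z axis and vertical above 0.5 rad).
It also fails if it takes over 72 s, if anything falls off the work surface, if the arm or the gripper's body presses on something with over 40 N, if the wrist force passes 120 N, or if a joint passes its speed limit or range.

## Working session

There is one attempt and no reset: what is moved stays moved. The work goes in short steps, Python scripts to look and compute and a shell command to move; the robot and the scene stay as the last step left them, time stands still between calls to the robot, and variables do not carry over. Pictures are saved under pics/ and viewed, about 8 in all and at most 12, crops included, and the job is handed in when it is done.

```bash
mkdir -p pics; ls; cat > h.py <<'E'
import numpy as np, cv2
from rig import manip
def cam(n):
    d=manip.get_image(n); d['R']=cv2.Rodrigues(np.array(d['rvec'],float))[0]; d['t']=np.array(d['tvec'],float).ravel(); return d
def ray(d,u,v):
    K=np.array(d['intrinsics']); p=np.atleast_2d(np.c_[u,v]).astype(float).reshape(-1,1,2)
    n=cv2.undistortPoints(p,K,np.array([d['k1'],0,0,0.]),).reshape(-1,2)
    return np.c_[n,np.ones(len(n))]
def onplane(d,u,v,z):
    r=ray(d,u,v)@d['R']; c=-d['R'].T@d['t']
    return c+r*((z-c[2])/r[:,2])[:,None]
def cloud(d):
    v,u=np.mgrid[:420,:560]; r=ray(d,u.ravel(),v.ravel())
    P=(r*d['depth'].ravel()[:,None]-d['t'])@d['R']; return P.reshape(420,560,3)
E
python3 - <<'E'
from h import *
print(manip.get_state(), manip.grasp_offset)
for n in('top','side'):
    d=cam(n); cv2.imwrite(f'pics/{n}1.png',d['pixels']); print(n,-d['R'].T@d['t'],d['R'][2],d['k1'],d['intrinsics'])
    np.savez(n+'.npz',P=cloud(d),px=d['pixels'])
E
```

```text
pics
{'clock': 0.0, 'qpos': array([ 1.00101010e+00,  2.76575431e-01,  1.50613631e+00,  1.37301739e-05,
        1.36066045e+00, -1.21037209e-01]), 'qd': array([ 1.37836110e-04,  7.80807327e-04, -1.99505642e-03, -1.59683290e-03,
        7.25688345e-05,  1.44212437e-03]), 'effort': array([-8.31966045e-04, -4.16767859e+01, -2.45802408e+01, -5.64044990e-05,
        1.07556311e-02,  6.76506062e-06]), 'position': array([0.24919589, 0.51762134, 0.23044958]), 'ee_rot': array([ 0.68916408,  0.15673938,  0.68959906, -0.15792017]), 'contact_force': array([-0.59873641,  0.65981063,  0.02666635]), 'moment': array([ 0.03059196,  0.02507444, -0.00581891]), 'width': 0.08523655563110606} 0.0187
top [0.4312419  0.10638312 0.94508427] [ 0.15449766 -0.00661482 -0.98797101] -0.1089729670422973 [[389.2105109    0.         274.20425062]
 [  0.         389.2105109  208.49002318]
 [  0.           0.           1.        ]]
side [ 0.29524618 -0.47500039  0.92159882] [ 0.25531595  0.52935828 -0.80906958] 0.018222221116314257 [[474.12260805   0.         279.54568453]
 [  0.         474.12260805 214.44806546]
 [  0.           0.           1.        ]]
```

View pics/top1.png

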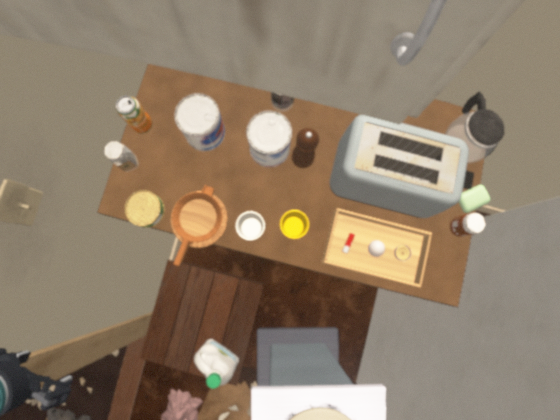

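View pics/side1.png

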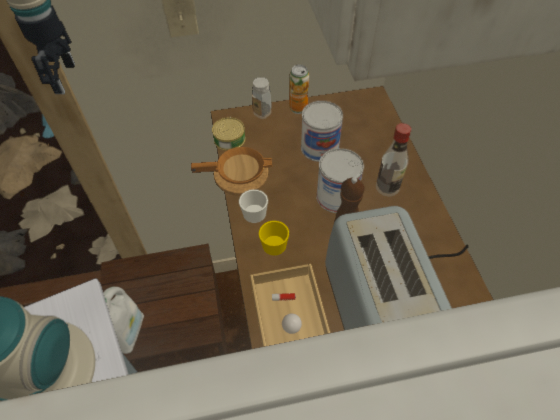

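Top view: the crate holds the battery (349,243), the white sphere (377,248) and the tealight (403,253). The dish is at (199,218), with its handle at (180,258) and its spout at (208,190). The white cup is at (250,226), the yellow look-alike at (294,224) and the tin at (144,208). Next I measure these and enlarge the crate to confirm the ball.

```bash
python3 - <<'E'
from h import *
d=cam('top'); P=cloud(d); px=d['pixels']; hsv=cv2.cvtColor(px,cv2.COLOR_BGR2HSV)
def at(u,v,r=2): return np.median(P[v-r:v+r+1,u-r:u+r+1].reshape(-1,3),0).round(4)
for n,u,v in [('ball',377,248),('tea',403,253),('bat',349,243),('dish',199,218),('handle',180,258),('handleroot',187,243),('spout',208,190),('cup',250,226),('yel',294,224),('tin',144,208),('toaster',400,190),('mill',307,140),('can1',200,115),('can2',268,132),('table',240,190),('cratefloor',390,262)]: print(n,at(u,v))
# ball: points higher than 12 mm over crate floor near pixel
c=at(377,248)
m=np.linalg.norm(P[...,:2]-c[:2],axis=2)<.03
m&=(P[...,2]>.025)&(P[...,2]<.06); Q=P[m]
A=np.c_[2*Q,np.ones(len(Q))]; s=np.linalg.lstsq(A,(Q**2).sum(1),rcond=None)[0]; print('ball fit',s[:3],np.sqrt(s[3]+s[:3]@s[:3]),len(Q))
# hough-free: masks
def blob(mask,u,v):
    n,l,st,ce=cv2.connectedComponentsWithStats(mask.astype(np.uint8)); k=l[v,u]; return l==k,st[k],ce[k]
h,s_,v_=cv2.split(hsv)
for n,u,v,z in [('ball',377,248,.026),('cup',250,213,.052)]:
    b,st,ce=blob((s_<60)&(v_>120),u,v); print(n,st,ce,onplane(d,*ce,z))
print('hsv dish',hsv[225,199],'handle',hsv[258,180],'spout',hsv[190,208],'cork',hsv[244,172])
# dish region by depth height
m=(P[...,2]>.02)&(P[...,2]<.06)&(P[...,0]>.15)
for n,u,v in [('dish',187,243),('tin',144,208),('cup',250,213)]:
    b,st,ce=blob(m,u,v); Q=P[b]; (cx,cy),r=cv2.minEnclosingCircle(Q[:,:2].astype(np.float32)); print(n,st,ce,Q.mean(0),'mec',cx,cy,r,Q[:,2].max())
o=np.hstack([cv2.resize(px[200:300,315:440],None,fx=3.2,fy=4),cv2.resize(px[170:280,110:230],None,fx=3.3,fy=400/110)])
cv2.imwrite('pics/crop.png',o[:,:800])
E
```

```text
ball [ 0.4774 -0.1387  0.0435]
tea [ 0.4661 -0.2108  0.0124]
bat [ 0.4914 -0.0777  0.0199]
dish [0.5542 0.2811 0.0194]
handle [0.4574 0.3177 0.0496]
handleroot [0.4919 0.3025 0.0487]
spout [0.6189 0.2575 0.0382]
cup [0.5359 0.1593 0.004 ]
yel [0.54   0.0521 0.0028]
tin [0.5766 0.4118 0.0348]
toaster [ 0.5888 -0.1574  0.1731]
mill [0.701  0.0308 0.1566]
can1 [0.7775 0.2678 0.1129]
can2 [0.7352 0.1135 0.1137]
table [ 0.6262  0.1845 -0.0008]
cratefloor [ 0.4451 -0.1799  0.0054]
ball fit [ 0.47713527 -0.1414132   0.02584403] 0.019220596833775107 224
ball [369 240  16  16 199] [376.40201005 247.47236181] [[ 0.47963029 -0.1420427   0.026     ]]
cup [235 211  30  30 685] [249.85109489 225.27591241] [[0.53205249 0.15688398 0.052     ]]
hsv dish [ 18 121 239] handle [ 12 164 196] spout [ 13 161 217] cork [ 18  63 159]
dish [ 172  185   51   81 2245] [195.46859688 218.9518931 ] [0.5504451  0.28728011 0.0319271 ] mec 0.5336174964904785 0.2875222861766815 0.09939707815647125 0.05464279783036278
tin [ 125  190   37   37 1063] [142.93791157 208.19002822] [0.57637696 0.41451845 0.03483819] mec 0.5765039324760437 0.4160626530647278 0.044367466121912 0.042919769786740704
cup [236 211  29  29 291] [249.21649485 223.48797251] [0.53737818 0.15892249 0.04280949] mec 0.5327883958816528 0.15666447579860687 0.033777084201574326 0.054783033091106784
```

View pics/crop.png

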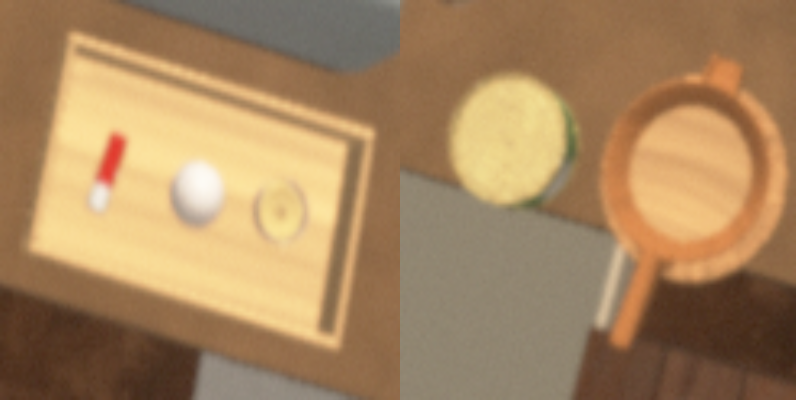

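The sphere is the middle item of the three in the crate. The fit gives (0.478,-0.141,0.026) with r 19 mm, which matches the stated 20 mm, so it's confirmed. The tealight is flat and the battery is red and white. Next I work out the moves.

```bash
cat >> h.py <<'E'
from scipy.spatial.transform import Rotation as Ro
def plan(target,jaw,name=''):
    "delta (cm) in tool axes and turn for tool straight down, jaw axis along angle jaw (deg)"
    s=manip.get_state(); q=s['ee_rot']; R=Ro.from_quat([q[1],q[2],q[3],q[0]])
    out=[]
    for k in (0,180):
        a=np.radians(jaw+k); x=np.array([0,0,-1.]); y=np.array([np.cos(a),np.sin(a),0]); T=Ro.from_matrix(np.c_[x,y,np.cross(x,y)])
        out.append((R.inv()*T).as_rotvec().round(3))
    print(name,'d',(R.inv().apply(np.array(target)-s['position'])*100).round(2),'dr',*out,'jaw now',np.degrees(np.arctan2(*R.as_matrix()[[1,0],1])).round(1),'q6',s['qpos'][5].round(2))
def st():
    s=manip.get_state(); print('t',round(s['clock'],2),s['position'].round(4),'F',s['contact_force'].round(1),'w',round(s['width'],4),'q',s['qpos'].round(2))
E
python3 - <<'E'
from h import *
d=np.load('top.npz'); P=d['P']
m=(P[...,2]>.09)&(P[...,2]<.3)&(abs(P[...,1]+.14)<.12)&(P[...,0]>.35)&(P[...,0]<.7)
print('toaster min x',np.percentile(P[m][:,0],[.5,2,5]))
m=(P[...,2]>.04)&(P[...,2]<.05)&(abs(P[...,1]+.14)<.15)&(P[...,0]>.35)&(P[...,0]<.55)
print('crate rect',cv2.minAreaRect(P[m][:,:2].astype(np.float32)))
# dish rim top (z .042): circle fit
m=(P[...,2]>.035)&(P[...,2]<.046)&(np.linalg.norm(P[...,:2]-[.5556,.2793],axis=2)<.064)
Q=P[m][:,:2]; r=np.linalg.norm(Q-[.5556,.2793],axis=1); Q=Q[r>.045]
s=np.linalg.lstsq(np.c_[2*Q,np.ones(len(Q))],(Q**2).sum(1),rcond=None)[0]; print('rim',s[:2],np.sqrt(s[2]+s[:2]@s[:2]),len(Q))
c=s[:2]
m=(P[...,2]>.03)&(P[...,2]<.06)&(np.linalg.norm(P[...,:2]-c,axis=2)>.075)&(np.linalg.norm(P[...,:2]-c,axis=2)<.13)&(P[...,0]<.53)&(P[...,1]<.36)&(P[...,1]>.22)
h=P[m].mean(0); e=c-h[:2]; print('handle',h,np.linalg.norm(e),'yaw',np.degrees(np.arctan2(e[1],e[0])),m.sum(),P[m][:,2].max())
plan([.478,-.1415,.15],-10.7,'above ball')
E
```

```text
toaster min x [0.55520648 0.56011549 0.56744922]
crate rect ((0.49450501799583435, -0.1472403109073639), (0.23493611812591553, 0.16631023585796356), 74.95284271240234)
rim [0.55570621 0.2829505 ] 0.05665172359124784 511
handle [0.46422447 0.31733473 0.04761215] 0.09773015852511537 yaw -20.599182232103814 162 0.05443312131113435
above ball d [  8.13 -49.46  49.21] dr [1.309e+00 1.000e-03 1.000e-03] [-1.833e+00 -1.000e-03  1.000e-03] jaw now 64.3 q6 -0.12
```

```bash
python3 -m creep '{"delta_pos":[[0,-3,3],[0,-6,6],[0,-9,9],[0,-12,12],[0,-15,15],[0,-18,18],[0,-21,21],[0,-24,24],[0,-27,27],[0,-30,30]],"dr":[[0.13,0,0],[0.26,0,0],[0.39,0,0],[0.52,0,0],[0.65,0,0],[0.78,0,0],[0.91,0,0],[1.04,0,0],[1.17,0,0],[1.309,0,0]]}' 0.3 30; python3 - <<'E'
from h import *
st(); plan([.478,-.1415,.12],-10.7,'above ball')
E
```

```text
clock: 1.15
position: [0.3897, 0.116, 0.2313]
ee_rot: [0.45, 0.546, 0.45, -0.546]
contact_force: [0.7, 0.7, -0.3]
width: 0.0553
t 1.15 [0.3897 0.116  0.2313] F [ 0.7  0.7 -0.3] w 0.0553 q [0.12 0.02 1.82 0.   1.3  0.31]
above ball d [11.13 13.59 23.59] dr [-0.006 -0.    -0.   ] [ 3.136e+00 -1.000e-03  0.000e+00] jaw now -11.0 q6 0.31
```

```bash
python3 -m creep '{"delta_pos":[[1,1.7,3],[2,3.4,6],[3.5,5.1,9],[5,6.8,12],[6.5,8.5,15],[8,10.2,18],[9,11.9,21],[10,13.6,23.6],[11,13.6,23.6],[11.1,13.6,23.6]],"dr":[[0,0,0],[0,0,0],[0,0,0],[0,0,0],[0,0,0],[0,0,0],[0,0,0],[0,0,0],[0,0,0],[0,0,0]]}' 0.42; python3 - <<'E'
from h import *
d=cam('side'); P=cloud(d); b=d['pixels']; st(); plan([.478,-.1415,.006],-10.7,'ball')
cv2.imwrite('pics/s2.png',cv2.resize(b[180:400,180:460],None,fx=2.5,fy=2.5))
hsv=cv2.cvtColor(b,cv2.COLOR_BGR2HSV); m=((hsv[...,1]<50)&(hsv[...,2]>110)).astype(np.uint8)
n,l,s,c=cv2.connectedComponentsWithStats(m)
for k in range(1,n):
    if 60<s[k,4]<900 and abs(c[k,0]-291)<25 and abs(c[k,1]-323)<25: print(s[k],c[k],onplane(d,*c[k],.026))
E
```

```text
clock: 2.15
position: [0.4781, -0.1394, 0.1186]
ee_rot: [-0.449, -0.544, -0.452, 0.545]
contact_force: [-1.1, 1.0, 0.3]
width: 0.0605
t 2.2 [ 0.4781 -0.1388  0.1192] F [ 0.   0.4 -0.8] w 0.0605 q [-0.42  0.26  1.84  0.    1.05 -0.24]
ball d [11.32  0.08  0.29] dr [-0.001 -0.001  0.003] [3.141e+00 5.000e-03 2.000e-03] jaw now -10.7 q6 -0.24
[283 314  18  19 275] [291.52363636 323.02545455] [[ 0.47896187 -0.13980984  0.026     ]]
```

View pics/s2.png

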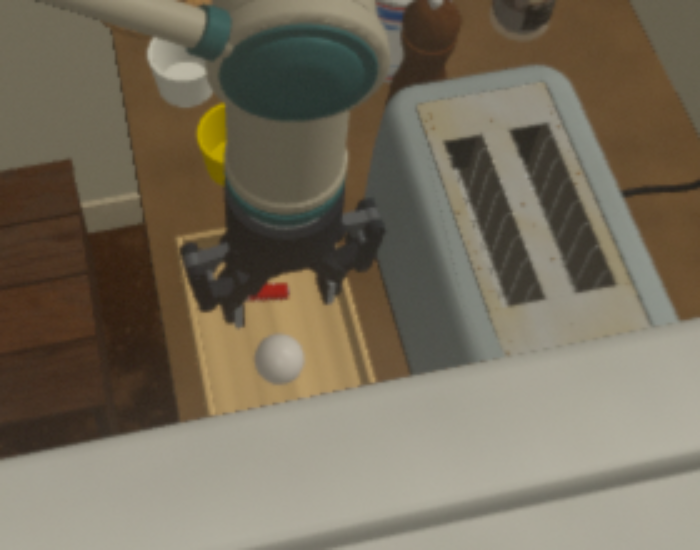

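The gripper straddles the ball (crop (280,358)), and the side view gives (0.479,-0.140), within 2 mm of the top view. I go down.

```bash
python3 -m creep '{"delta_pos":[[2,0,0.1],[4,0,0.1],[6,0,0.1],[8,0,0.1],[9,0,0.1],[10,0,0.1],[10,0,0.1],[10,0,0.1],[10,0,0.1]],"dr":[[0,0,0],[0,0,0],[0,0,0],[0,0,0],[0,0,0],[0,0,0],[0,0,0],[0,0,0],[0,0,0]]}'; python3 - <<'E'
from h import *
st(); plan([.4785,-.141,.006],-10.7,'ball')
E
```

```text
clock: 3.1
position: [0.4799, -0.1407, 0.0211]
ee_rot: [0.452, 0.545, 0.451, -0.544]
contact_force: [0.4, 0.2, -0.4]
width: 0.0606
t 3.1 [ 0.4799 -0.1407  0.0211] F [ 0.4  0.2 -0.4] w 0.0606 q [-0.42  0.38  1.96  0.    0.8  -0.24]
ball d [ 1.51 -0.13  0.05] dr [-0.     0.    -0.002] [ 3.141e+00 -3.000e-03 -0.000e+00] jaw now -10.7 q6 -0.24
```

```bash
python3 -m creep '{"delta_pos":[[0.5,-0.1,0],[1,-0.1,0],[1.4,-0.1,0],[1.4,-0.1,0]],"dr":[[0,0,0],[0,0,0],[0,0,0],[0,0,0]]}'; python3 -m creep '{"delta_pos":[[0,0,0],[0,0,0],[0,0,0],[0,0,0],[0,0,0],[0,0,0],[0,0,0],[0,0,0]],"dr":[[0,0,0],[0,0,0],[0,0,0],[0,0,0],[0,0,0],[0,0,0],[0,0,0],[0,0,0]]}' -1 25; python3 -m creep '{"delta_pos":[[-1,0,0],[-2,0,0],[-3,0,0],[-5,0,0],[-7,0,0],[-9,0,0],[-11,0,0],[-12.5,0,0],[-12.5,0,0]],"dr":[[0,0,0],[0,0,0],[0,0,0],[0,0,0],[0,0,0],[0,0,0],[0,0,0],[0,0,0],[0,0,0]]}';  python3 - <<'E'
from h import *
st(); plan([.5555,.282,.14],-10.7,'above dish')
E
```

```text
clock: 3.5
position: [0.4776, -0.1401, 0.0056]
ee_rot: [-0.451, -0.544, -0.452, 0.545]
contact_force: [-0.3, 0.1, -0.7]
width: 0.0612
clock: 4.3
position: [0.4783, -0.1404, 0.0064]
ee_rot: [0.451, 0.545, 0.451, -0.544]
contact_force: [0.5, -0.2, 0.2]
width: 0.0385
clock: 5.2
position: [0.4799, -0.141, 0.1342]
ee_rot: [0.453, 0.545, 0.449, -0.544]
contact_force: [1.2, -0.2, -1.0]
width: 0.0386
t 5.2 [ 0.4799 -0.141   0.1342] F [ 1.2 -0.2 -1. ] w 0.0386 q [-0.43  0.24  1.82  0.    1.08 -0.24]
above dish d [ -0.64  -0.43 -42.97] dr [-0.     0.001 -0.006] [ 3.141e+00 -9.000e-03 -2.000e-03] jaw now -10.7 q6 -0.24
```

```bash
python3 -m creep '{"delta_pos":[[-0.2,0,-3],[-0.4,-0.1,-8],[-0.6,-0.2,-13],[-0.6,-0.2,-18],[-0.6,-0.3,-23],[-0.6,-0.3,-28],[-0.6,-0.4,-33],[-0.6,-0.4,-38],[-0.6,-0.4,-41],[-0.6,-0.4,-42]],"dr":[[0,0,0],[0,0,0],[0,0,0],[0,0,0],[0,0,0],[0,0,0],[0,0,0],[0,0,0],[0,0,0],[0,0,0]]}'; python3 - <<'E'
from h import *
d=cam('side'); b=d['pixels']; st(); plan([.5555,.282,.026],-10.7,'dish')
cv2.imwrite('pics/s3.png',cv2.resize(b[80:260,160:380],None,fx=3,fy=3))
# rim circle from side view by depth
P=cloud(d); m=(P[...,2]>.036)&(P[...,2]<.048); r=np.linalg.norm(P[...,:2]-[.5557,.2825],axis=2); m&=(r<.064)&(r>.045)
Q=P[m][:,:2]; s=np.linalg.lstsq(np.c_[2*Q,np.ones(len(Q))],(Q**2).sum(1),rcond=None)[0]; print('rim',s[:2],np.sqrt(s[2]+s[:2]@s[:2]),len(Q))
E
```

```text
clock: 6.2
position: [0.5522, 0.2764, 0.1364]
ee_rot: [0.452, 0.544, 0.452, -0.544]
contact_force: [0.5, -0.1, -1.5]
width: 0.0382
t 6.25 [0.5523 0.2761 0.1364] F [ 0.8  0.6 -0.7] w 0.0387 q [0.35 0.4  1.56 0.   1.18 0.53]
dish d [11.04  0.21 -0.62] dr [ 0.003 -0.001  0.001] [-3.139e+00 -1.000e-03 -2.000e-03] jaw now -10.6 q6 0.53
rim [0.55546813 0.2821644 ] 0.05623976999715224 445
```

View pics/s3.png

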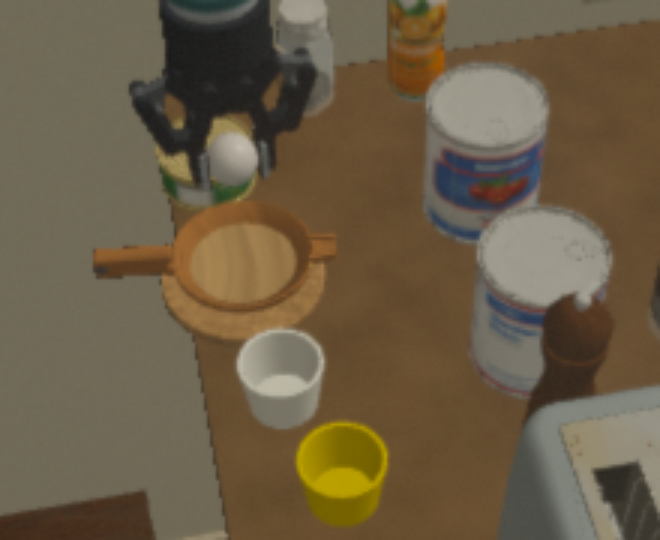

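The ball (crop (233,158)) is held above the dish (crop (243,258)). The handle and the rim are clear, and both views put the dish centre at (0.5555,0.282). I lower to just above the floor and correct there.

```bash
python3 -m creep '{"delta_pos":[[1.5,0.1,-0.3],[3,0.2,-0.5],[5,0.2,-0.6],[7,0.2,-0.6],[8,0.2,-0.6],[8.5,0.2,-0.6],[8.5,0.2,-0.6],[8.5,0.2,-0.6]],"dr":[[0,0,0],[0,0,0],[0,0,0],[0,0,0],[0,0,0],[0,0,0],[0,0,0],[0,0,0]]}'; python3 - <<'E'
from h import *
st(); plan([.5555,.282,.027],-10.7,'dish')
E
```

```text
clock: 7.05
position: [0.5561, 0.2784, 0.0531]
ee_rot: [0.451, 0.545, 0.451, -0.544]
contact_force: [0.5, -0.5, -1.2]
width: 0.0384
t 7.05 [0.5561 0.2784 0.0531] F [ 0.5 -0.5 -1.2] w 0.0384 q [ 0.35  0.49  1.65 -0.    1.01  0.54]
dish d [ 2.61 -0.12 -0.34] dr [-0.001 -0.001 -0.001] [ 3.141e+00 -2.000e-03  1.000e-03] jaw now -10.7 q6 0.54
```

```bash
python3 -m creep '{"delta_pos":[[0.7,0,-0.2],[1.4,0,-0.3],[2,0,-0.3],[2.5,0,-0.3],[2.5,0,-0.3],[2.5,0,-0.3]],"dr":[[0,0,0],[0,0,0],[0,0,0],[0,0,0],[0,0,0],[0,0,0]]}'; python3 -m creep '{"delta_pos":[[0,0,0],[0,0,0],[0,0,0],[0,0,0],[0,0,0],[0,0,0],[0,0,0],[0,0,0]],"dr":[[0,0,0],[0,0,0],[0,0,0],[0,0,0],[0,0,0],[0,0,0],[0,0,0],[0,0,0]]}' 0.35 20; python3 - <<'E'
from h import *
st()
E
```

```text
clock: 7.65
position: [0.5559, 0.2815, 0.027]
ee_rot: [-0.451, -0.544, -0.451, 0.545]
contact_force: [0.3, 0.0, -0.4]
width: 0.0386
clock: 8.45
position: [0.556, 0.2816, 0.0273]
ee_rot: [0.451, 0.545, 0.451, -0.544]
contact_force: [-0.6, 0.2, 0.0]
width: 0.0576
t 8.45 [0.556  0.2816 0.0273] F [-0.6  0.2  0. ] w 0.0576 q [0.36 0.52 1.67 0.   0.95 0.54]
```

```bash
python3 -m creep '{"delta_pos":[[-0.5,0,0],[-1.2,0,0],[-2,0,0],[-3.5,0,0],[-5,0,0],[-7,0,0],[-9,0,0],[-11,0,0],[-12,0,0],[-12,0,0]],"dr":[[0,0,0],[0,0,0],[0,0,0],[0,0,0],[0,0,0],[0,0,0],[0,0,0],[0,0,0],[0,0,0],[0,0,0]]}';  python3 -m creep '{"delta_pos":[[0,-1,-0.5],[0,-2,-0.5],[0,-3,-1],[0,-4,-1],[0,-5,-1],[0,-6,-1],[0,-7,-1.2],[0,-8,-1.4],[0,-8.4,-1.4],[0,-8.4,-1.4]],"dr":[[-0.14,0,0],[-0.28,0,0],[-0.42,0,0],[-0.56,0,0],[-0.7,0,0],[-0.84,0,0],[-0.98,0,0],[-1.12,0,0],[-1.26,0,0],[-1.4,0,0]]}'; python3 - <<'E'
from h import *
st()
d=cam('top'); px=d['pixels']; P=cloud(d); cv2.imwrite('pics/t4.png',cv2.resize(px[150:290,100:290],None,fx=4,fy=4))
d2=cam('side'); cv2.imwrite('pics/s4.png',cv2.resize(d2['pixels'][100:260,160:320],None,fx=3.5,fy=3.5))
c=[.5555,.282]
m=(np.linalg.norm(P[...,:2]-c,axis=2)<.035)&(P[...,2]>.032)&(P[...,2]<.07); Q=P[m]; print(len(Q),Q.mean(0) if len(Q) else '')
s=np.linalg.lstsq(np.c_[2*Q,np.ones(len(Q))],(Q**2).sum(1),rcond=None)[0]; print('ball',s[:3],np.sqrt(s[3]+s[:3]@s[:3]))
plan([.4769,.3116,.022],69.4,'handle')
E
```

```text
clock: 9.45
position: [0.5571, 0.282, 0.1495]
ee_rot: [0.452, 0.546, 0.451, -0.543]
contact_force: [0.5, 0.4, -0.8]
width: 0.0578
clock: 10.45
position: [0.4745, 0.3107, 0.1462]
ee_rot: [0.695, 0.123, 0.697, -0.124]
contact_force: [-0.5, 0.4, 0.3]
width: 0.0577
t 10.45 [0.4745 0.3107 0.1462] F [-0.5  0.4  0.3] w 0.0577 q [ 0.46  0.33  1.65  0.    1.16 -0.76]
230 [0.55351281 0.28093212 0.05171182]
ball [0.55500671 0.28329488 0.03958063] 0.01945076473079887
handle d [12.43  0.16  0.14] dr [ 0.002 -0.001  0.001] [-3.14e+00 -2.00e-03 -2.00e-03] jaw now 69.5 q6 -0.76
```

View pics/t4.png

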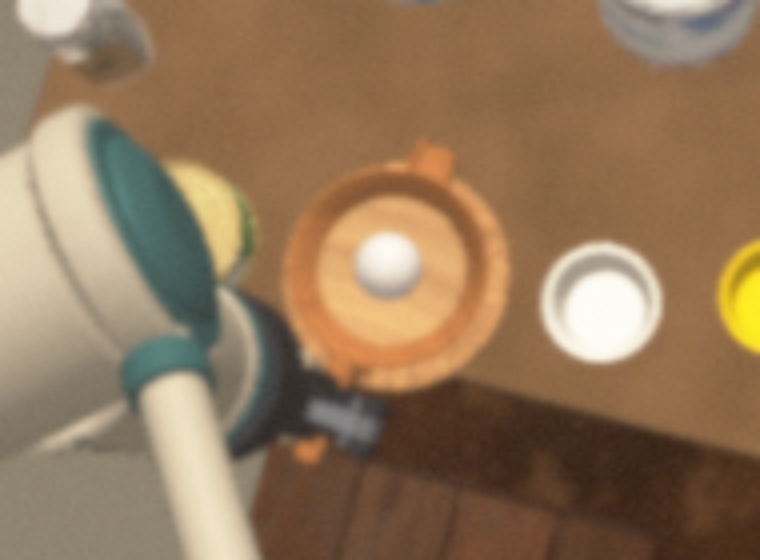

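View pics/s4.png

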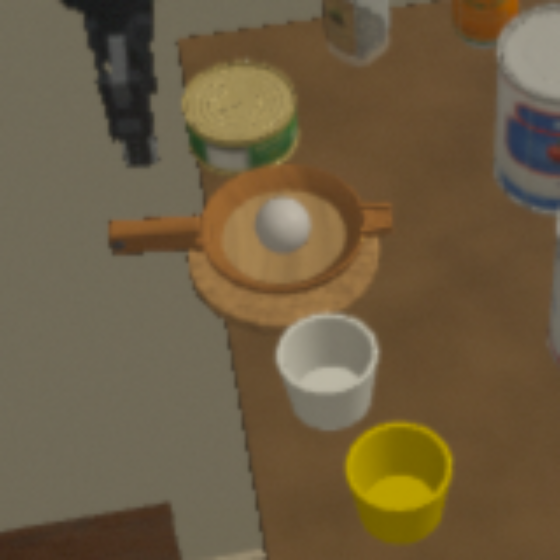

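Ball at rest in the dish's middle: pixels (388,265) top crop, (284,224) side crop. Fit centre is (0.555,0.283,0.0396), where 0.040 is expected. The jaws stand across the handle, so I go down.

```bash
python3 -m creep '{"delta_pos":[[2,0.1,0.1],[4,0.1,0.1],[6,0.1,0.1],[8,0.1,0.1],[9.5,0.1,0.1],[10.5,0.1,0.1],[11.2,0.1,0.1],[11.2,0.1,0.1],[11.2,0.1,0.1]],"dr":[[0,0,0],[0,0,0],[0,0,0],[0,0,0],[0,0,0],[0,0,0],[0,0,0],[0,0,0],[0,0,0]]}'; python3 - <<'E'
from h import *
st(); plan([.4769,.3116,.021],69.4,'handle')
d2=cam('side'); cv2.imwrite('pics/s5.png',cv2.resize(d2['pixels'][100:220,160:300],None,fx=4,fy=4))
E
```

```text
clock: 11.45
position: [0.4778, 0.3117, 0.0357]
ee_rot: [0.696, 0.126, 0.696, -0.126]
contact_force: [0.3, -0.9, 0.5]
width: 0.0578
t 11.45 [0.4778 0.3117 0.0357] F [ 0.3 -0.9  0.5] w 0.0578 q [ 0.46  0.44  1.79  0.    0.91 -0.76]
handle d [ 1.47 -0.04 -0.08] dr [ 0.001  0.001 -0.001] [-3.14e+00  1.00e-03  1.00e-03] jaw now 69.5 q6 -0.76
```

View pics/s5.png

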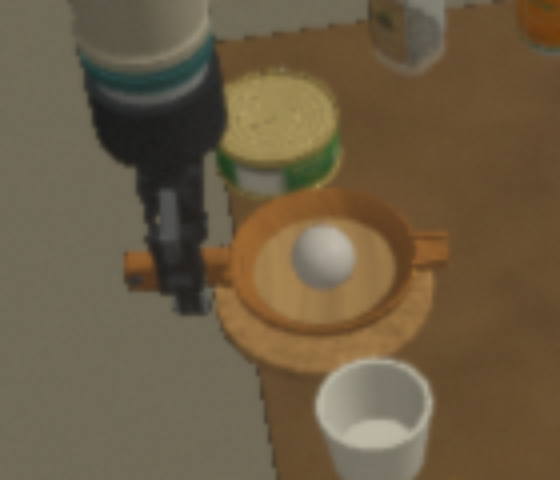

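The fingers straddle the handle ((180,270)), with the ball still centred ((323,257)). I go down the rest and grip softly, then firmly.

```bash
python3 -m creep '{"delta_pos":[[0.5,0,0],[1,0,-0.1],[1.4,0,-0.1],[1.4,0,-0.1],[1.4,0,-0.1]],"dr":[[0,0,0],[0,0,0],[0,0,0],[0,0,0],[0,0,0]]}'; python3 -m creep '{"delta_pos":[[0,0,0],[0,0,0],[0,0,0],[0,0,0],[0,0,0],[0,0,0],[0,0,0],[0,0,0],[0,0,0],[0,0,0]],"dr":[[0,0,0],[0,0,0],[0,0,0],[0,0,0],[0,0,0],[0,0,0],[0,0,0],[0,0,0],[0,0,0],[0,0,0]]}' -1 20;python3 -m creep '{"delta_pos":[[0,0,0],[0,0,0],[0,0,0],[0,0,0],[0,0,0],[0,0,0]],"dr":[[0,0,0],[0,0,0],[0,0,0],[0,0,0],[0,0,0],[0,0,0]]}' - 110; python3 -m creep '{"delta_pos":[[-0.1,0,0],[-0.2,0,0],[-0.4,0,0],[-0.6,0,0],[-0.8,0,0],[-1,0,0],[-1.2,0,0],[-1.3,0,0],[-1.3,0,0],[-1.3,0,0]],"dr":[[0,0,0],[0,0,0],[0,0,0],[0,0,0],[0,0,0],[0,0,0],[0,0,0],[0,0,0],[0,0,0],[0,0,0]]}'; cat >> h.py <<'E'
def dishlook():
    "ball centre, rim plane tilt"
    d=cam('side'); P=cloud(d); b=d['pixels']; hsv=cv2.cvtColor(b,cv2.COLOR_BGR2HSV)
    roi=np.linalg.norm(P[...,:2]-[.5555,.282],axis=2)<.09
    w=roi&(hsv[...,1]<60)&(P[...,2]>.03)&(hsv[...,2]>100); n,l,s,c=cv2.connectedComponentsWithStats(w.astype(np.uint8)); k=1+s[1:,4].argmax(); Q=P[l==k]
    f=lambda Q:np.linalg.lstsq(np.c_[2*Q,np.ones(len(Q))],(Q**2).sum(1),rcond=None)[0]
    s=f(Q); B=s[:3]; print('ball',B.round(4),'r',np.sqrt(s[3]+B@B).round(4),len(Q))
    r=np.linalg.norm(P[...,:2]-B[:2],axis=2); F=P[roi&(r>.023)&(r<.04)&(l!=k)&(P[...,2]<B[2]+.005)&(P[...,2]>B[2]-.03)]
    A=np.c_[F[:,:2]-B[:2],np.ones(len(F)),np.linalg.norm(F[:,:2]-B[:2],axis=1)]; p=np.linalg.lstsq(A,F[:,2],rcond=None)[0]
    print('floor slope x,y deg',np.degrees(p[:2]).round(1),'axis z',p[2].round(4),'cone',np.degrees(np.arctan(p[3])).round(1),len(F)); return d,P
E
python3 - <<'E'
from h import *
st(); dishlook()
E
```

```text
clock: 12.0
position: [0.4763, 0.3119, 0.0211]
ee_rot: [0.696, 0.126, 0.696, -0.126]
contact_force: [-0.4, 0.8, 0.3]
width: 0.0578
clock: 13.0
position: [0.4767, 0.3121, 0.0215]
ee_rot: [0.696, 0.126, 0.696, -0.126]
contact_force: [-0.2, 1.2, 2.8]
width: 0.0153
clock: 13.6
position: [0.4766, 0.3121, 0.0216]
ee_rot: [0.696, 0.126, 0.696, -0.126]
contact_force: [-0.2, 1.8, 5.2]
width: 0.0142
clock: 14.6
position: [0.4764, 0.3119, 0.0344]
ee_rot: [0.696, 0.126, 0.696, -0.126]
contact_force: [0.1, -1.2, -2.5]
width: 0.0148
t 14.6 [0.4764 0.3119 0.0344] F [ 0.1 -1.2 -2.5] w 0.0148 q [ 0.46  0.44  1.79  0.    0.91 -0.76]
ball [0.4946 0.287  0.405 ] r 0.0411 585
floor slope x,y deg [ 58.9 -76.1] axis z 0.2828 cone 53.7 212
```

The dish is held: the force reads -2.5 N, which is dish plus ball. My ball mask caught the wrist, so I fix it with a height cap.

```bash
sed -i "s/&(P\[...,2\]>.03)&(hsv\[...,2\]>100)/\&(P[...,2]>.045)\&(P[...,2]<.15)\&(hsv[...,2]>120)\&(np.linalg.norm(P[...,:2]-[.5555,.282],axis=2)<.045)/" h.py; python3 - <<'E'
from h import *
dishlook()
E
```

```text
ball [0.5545 0.2798 0.0576] r 0.0162 145
floor slope x,y deg [ 0.1 -0.9] axis z 0.0329 cone 11.8 316
```

The dish is level within 1° and the cone reads 11.8°, as described. I lift the rest straight up.

```bash
python3 -m creep '{"delta_pos":[[-0.2,0,0],[-0.5,0,0],[-0.9,0,0],[-1.3,0,0],[-1.7,0,0],[-2.1,0,0],[-2.5,0,0],[-2.9,0,0],[-3.3,0,0],[-3.7,0,0]],"dr":[[0,0,0],[0,0,0],[0,0,0],[0,0,0],[0,0,0],[0,0,0],[0,0,0],[0,0,0],[0,0,0],[0,0,0]]}'; python3 -m creep '{"delta_pos":[[-0.4,0,0],[-0.8,0,0],[-1.2,0,0],[-1.6,0,0],[-2,0,0],[-2.4,0,0],[-2.7,0,0],[-2.9,0,0],[-3,0,0],[-3,0,0]],"dr":[[0,0,0],[0,0,0],[0,0,0],[0,0,0],[0,0,0],[0,0,0],[0,0,0],[0,0,0],[0,0,0],[0,0,0]]}'; python3 -m creep '{"delta_pos":[[0,0,0],[0,0,0],[0,0,0],[0,0,0],[0,0,0]],"dr":[[0,0,0],[0,0,0],[0,0,0],[0,0,0],[0,0,0]]}'; python3 - <<'E'
from h import *
st(); dishlook()
s=manip.get_state(); q=s['ee_rot']; R=Ro.from_quat([q[1],q[2],q[3],q[0]])
print('tool axes',R.as_matrix().T.round(3))
p=s['position']; c=np.array([.5555,.282]); v=p[:2]-c; print(np.linalg.norm(v), np.degrees(np.arctan2(*v[::-1])))
cup=np.array([.5325,.1568]); u=cup-c; print('cup dir',np.degrees(np.arctan2(u[1],u[0])))
T=80
for a in range(4,81,4):
    r=np.radians(-a); M=np.array([[np.cos(r),-np.sin(r)],[np.sin(r),np.cos(r)]]); w=c+M@v
    print(a,(R.inv().apply([*(w-p[:2]),0])*100).round(2),-r.round(3))
E
```

```text
clock: 15.7
position: [0.4764, 0.3119, 0.0717]
ee_rot: [0.696, 0.126, 0.696, -0.126]
contact_force: [0.3, 0.4, -2.0]
width: 0.0141
clock: 16.7
position: [0.4764, 0.3119, 0.1014]
ee_rot: [0.696, 0.126, 0.696, -0.126]
contact_force: [0.5, 0.1, -1.8]
width: 0.0146
clock: 17.2
position: [0.4764, 0.3119, 0.1013]
ee_rot: [0.696, 0.126, 0.696, -0.126]
contact_force: [0.4, -0.3, -1.7]
width: 0.0145
t 17.2 [0.4764 0.3119 0.1013] F [ 0.4 -0.3 -1.7] w 0.0145 q [ 0.46  0.37  1.71  0.    1.06 -0.76]
ball [0.555  0.2802 0.1237] r 0.0169 160
floor slope x,y deg [ 0.5 -0.9] axis z 0.0987 cone 13.8 329
tool axes [[-0.     0.    -1.   ]
 [ 0.35   0.937 -0.   ]
 [ 0.937 -0.35  -0.   ]]
0.08452655291866736 159.32484276490106
cup dir -100.40951823732195
4 [-0.    0.59  0.02] 0.07
8 [-0.    1.18  0.09] 0.14
12 [-0.    1.76  0.19] 0.209
16 [-0.    2.33  0.33] 0.279
20 [-0.    2.89  0.52] 0.349
24 [-0.    3.44  0.74] 0.419
28 [-0.    3.97  1.  ] 0.489
32 [-0.    4.48  1.3 ] 0.559
36 [-0.    4.96  1.63] 0.628
40 [-0.    5.43  1.99] 0.698
44 [-0.    5.86  2.39] 0.768
48 [-0.    6.27  2.82] 0.838
52 [-0.    6.65  3.27] 0.908
56 [-0.    7.    3.75] 0.977
60 [-0.    7.31  4.25] 1.047
64 [-0.    7.58  4.77] 1.117
68 [-0.    7.82  5.31] 1.187
72 [-0.    8.02  5.86] 1.257
76 [-0.    8.18  6.43] 1.326
80 [-0.    8.3   7.01] 1.396
```

Lifted 80 mm and level. I now turn about the dish's axis slowly, 2° per row.

```bash
python3 -m creep '{"delta_pos":[[0,0.07,0],[0,0.22,0],[0,0.44,0.01],[0,0.74,0.03],[0,1.03,0.06],[0,1.32,0.1],[0,1.61,0.16],[0,1.9,0.22],[0,2.19,0.29],[0,2.47,0.37]],"dr":[[0.009,0,0],[0.026,0,0],[0.052,0,0],[0.087,0,0],[0.122,0,0],[0.157,0,0],[0.192,0,0],[0.227,0,0],[0.262,0,0],[0.297,0,0]]}';python3 -m creep '{"delta_pos":[[0,0.29,0.01],[0,0.59,0.02],[0,0.88,0.05],[0,1.18,0.08],[0,1.47,0.13],[0,1.76,0.18],[0,2.04,0.25],[0,2.33,0.33],[0,2.61,0.41],[0,2.89,0.51]],"dr":[[0.035,0,0],[0.07,0,0],[0.105,0,0],[0.14,0,0],[0.175,0,0],[0.209,0,0],[0.244,0,0],[0.279,0,0],[0.314,0,0],[0.349,0,0]]}'; python3 - <<'E'
from h import *
st(); dishlook()
E
```

```text
clock: 18.25
position: [0.4887, 0.3341, 0.1013]
ee_rot: [0.669, 0.228, 0.669, -0.228]
contact_force: [0.4, -0.8, -2.0]
width: 0.0145
clock: 19.25
position: [0.5104, 0.3539, 0.1013]
ee_rot: [0.619, 0.341, 0.619, -0.341]
contact_force: [0.7, -0.4, -2.0]
width: 0.0144
t 19.25 [0.5104 0.3539 0.1013] F [ 0.7 -0.4 -2. ] w 0.0144 q [ 0.49  0.44  1.59  0.    1.11 -0.07]
ball [0.5558 0.2809 0.1242] r 0.0164 159
floor slope x,y deg [-0.1 -0.5] axis z 0.0996 cone 12.4 327
```

```bash
python3 -m creep '{"delta_pos":[[0,0.29,0.01],[0,0.59,0.02],[0,0.88,0.05],[0,1.18,0.08],[0,1.47,0.13],[0,1.76,0.18],[0,2.04,0.25],[0,2.33,0.33],[0,2.61,0.41],[0,2.89,0.51]],"dr":[[0.035,0,0],[0.07,0,0],[0.105,0,0],[0.14,0,0],[0.175,0,0],[0.209,0,0],[0.244,0,0],[0.279,0,0],[0.314,0,0],[0.349,0,0]]}'; python3 -m creep '{"delta_pos":[[0,0.29,0.01],[0,0.59,0.02],[0,0.88,0.05],[0,1.18,0.08],[0,1.47,0.13],[0,1.76,0.18],[0,2.04,0.25],[0,2.33,0.33],[0,2.61,0.41],[0,2.89,0.51]],"dr":[[0.035,0,0],[0.07,0,0],[0.105,0,0],[0.14,0,0],[0.175,0,0],[0.209,0,0],[0.244,0,0],[0.279,0,0],[0.314,0,0],[0.349,0,0]]}'; python3 -m creep '{"delta_pos":[[0,0.22,0],[0,0.37,0.01],[0,0.44,0.01],[0,0.44,0.01],[0,0.44,0.01],[0,0.44,0.01],[0,0.44,0.01],[0,0.44,0.01],[0,0.44,0.01],[0,0.44,0.01]],"dr":[[0.026,0,0],[0.044,0,0],[0.052,0,0],[0.052,0,0],[0.052,0,0],[0.052,0,0],[0.052,0,0],[0.052,0,0],[0.052,0,0],[0.052,0,0]]}'; python3 -m creep '{"delta_pos":[[0,0,0],[0,0,0],[0,0,0],[0,0,0],[0,0,0],[0,0,0],[0,0,0],[0,0,0],[0,0,0],[0,0,0]],"dr":[[0,0,0],[0,0,0],[0,0,0],[0,0,0],[0,0,0],[0,0,0],[0,0,0],[0,0,0],[0,0,0],[0,0,0]]}'; python3 - <<'E'
from h import *
st(); d,P=dishlook(); t=cam('top'); dishlook()
cv2.imwrite('pics/end.png',np.hstack([cv2.resize(d['pixels'][90:240,160:310],(400,400)),cv2.resize(t['pixels'][150:280,130:260],(400,400))]))
E
```

```text
clock: 20.3
position: [0.5375, 0.365, 0.1013]
ee_rot: [0.551, 0.443, 0.551, -0.443]
contact_force: [-0.1, -0.2, -2.7]
width: 0.0139
clock: 21.3
position: [0.5669, 0.3662, 0.1012]
ee_rot: [0.466, 0.532, 0.466, -0.532]
contact_force: [0.7, 0.4, -1.8]
width: 0.015
clock: 22.3
position: [0.571, 0.3654, 0.1014]
ee_rot: [0.452, 0.544, 0.452, -0.544]
contact_force: [-0.6, -1.5, -2.2]
width: 0.0141
clock: 23.3
position: [0.571, 0.3653, 0.1013]
ee_rot: [0.452, 0.544, 0.452, -0.544]
contact_force: [-0.3, 0.4, -2.1]
width: 0.0145
t 23.3 [0.571  0.3653 0.1013] F [-0.3  0.4 -2.1] w 0.0145 q [0.47 0.51 1.46 0.   1.17 0.65]
ball [0.5574 0.2804 0.1244] r 0.0162 156
floor slope x,y deg [-0.3 -0.9] axis z 0.1 cone 11.3 326
ball [0.5574 0.2807 0.1239] r 0.0166 158
floor slope x,y deg [ 0.3 -0.9] axis z 0.0996 cone 12.2 330
```

View pics/end.png

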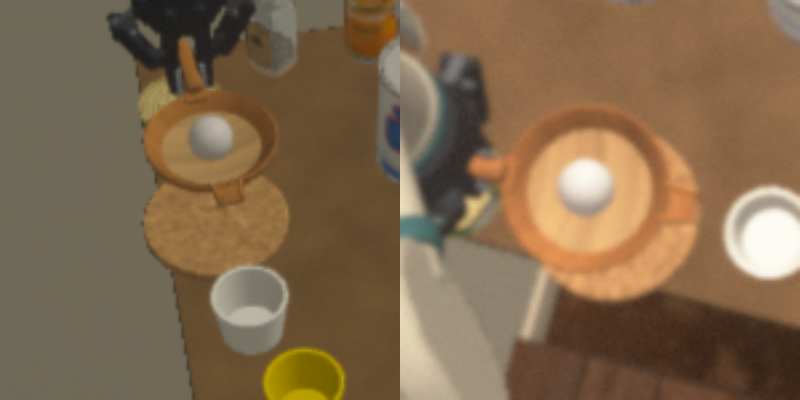

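The spout (crop (228,192) left, (682,207) right) points at the white cup, the ball sits in the middle, and everything is still. I hand in.

```bash
python3 -c "
from rig import manip
print(manip.sign_off())"
```

```text
the job is handed in; nothing more can be done
None
```

I took the ball from the crate and set it in the middle of the dish. I then gripped the dish by its handle at 110 N, lifted it 80 mm straight up and turned it 80° in place so the spout points at the white cup. I handed it in at about 23.4 s, still held; `sign_off()` gives no verdict.

**Last checks:**
- **Dish:** level within about 1°. Its height is about 0.094 m, from the arm's 80 mm of travel.
- **Spout:** heading about -100.6° against the cup direction of -100.4°, within a degree or so of measuring error. The dish heading is taken from the gripper's turn. The last picture shows the same direction.
- **Ball:** two readings in a row agreed within 0.5 mm, about 2 mm from the dish's axis.
- **Load:** the wrist reads about -2.1 N, roughly the dish plus the ball, so nothing was lost.

**Checks that failed or disagreed:**
- One ball reading during the lift picked up the wrist instead; I fixed the mask and measured again.
- With the ball lifted, the side-view sphere fit gives a radius of 16–17 mm instead of 20 mm and puts the ball's centre about 4 mm too high. I relied on its horizontal position only.
- I judged the cup unmoved from the picture and did not measure it again. The tin is mostly hidden under the gripper in the last picture, so I did not confirm its position; the arm stayed well above it.

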